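Make up a housing kit in the bench crate

ROBOT

A 7-joint arm with a two-finger parallel gripper is mounted at the origin on the work surface. World frame = base frame: x ahead of the robot, y to its left, z up, the work surface at z = 0. Lengths are in m, angles in degrees, forces in N, time in s.
With the tool pointing down it reaches from about 0.4 to 0.9 m from the base axis. Payload 5.5 kg.
Tool frame: the origin (TCP) lies on the centre line of the jaws, within the pads' length; the fingertips stand ctrl.tips_ahead ahead of it and the grasp point (between the pads) lies 2 mm behind it (ctrl.tips_ahead is the distance from the TCP to the fingertips, in m); z points along the fingers, y is the line along which they close (so a half turn about z gives the same grasp; the last joint's range is limited). The gripper opens to 92 mm and grips with 3 to 60 N. Pads are 19 mm wide; open, the fingers measure 130 mm over their backs; the gripper's body (75 mm by 190 mm) begins 47 mm behind the grasp point.
Start: joints at [15.08, 28.699, -24.465, 88.831, 12.651, 65.22, -12.049], TCP at [0.65, 0, 0.244] pointing down, gripper open.
Joint ranges: [-164.97, 164.97], [-17.58, 116.51], [-87.97, 89.64], [11.32, 138.91], [-80.73, 260.73], [10.89, 115.49], [-147.41, 147.41]. Speed limits (degrees/s): [147.25, 147.25, 180, 180, 180, 180, 180].

INTERFACE

Orientations are given as [roll, pitch, yaw] about the fixed x, y, z axes, in that order (R = Rz(yaw) Ry(pitch) Rx(roll)).
In Python, from workcell import ctrl gives the robot as it stands.
- The arm moves only by the tool servo_tool, never from a script. Its argument "plan" is a list of rows, each a list of 7 numbers: the finger opening in mm, from 0 to 91.8, then the shift along the tool's x, y, z in mm, then the turn, a rotation vector about the tool's x, y, z in degrees. A call has exactly 10 rows; each row shifts and turns the commanded pose from where the row before left it, along the tool's axes as they then stand; what a row does not reach is not made up. A row lasts 1/12 s, in which the tool goes at most 41.7 mm and 7.16 degrees, less where a joint would pass 70% of its speed; a pose out of reach is approached as far as the arm can. A call is refused whole if a number of a shift passes 41.7 or a number of a turn 7.16, either way. A call with a gripper value outside its range is refused whole. The fingers move at their own pace and stop on an object; the grip force is fixed at half the most. Time passes only in rows, so rows that do not move let the fingers close, or fill a call up. It gives the time, the measured TCP pose, the force, the opening and the grip force at its end, in the units of the state.
- ctrl.observe(): the state, without advancing time (a new reading comes with each control period).
- ctrl.snapshot(name): name is "scene" or "side" or "wrist"; returns a dict with "frame" (480x640x3 uint8, red, green, blue), "range_z" (480x640 float32, m along the optical axis (not along the pixel's ray), 0 where there is no reading), "mtx" (3x3 intrinsics, pixels), "position" and "rotation" of the camera in the world. Camera axes: x right, y down, z forward; pixel columns grow to the right and rows downward; lengths in m; the calibration is good to about 2 mm. A picture is of the moment at which its call begins.
- ctrl.job_done(): hands the job in; it is judged then, once.
The state is a dict: "t": time; "qpos": joint angles; "joint_vel": joint speeds; "joint_torque": joint torques, N m; "ee_pos": TCP position; "tcp_rot": TCP orientation; "ft_force": force on the tool from outside, world axes, zero at the start; "wrist_torque": the same for the moment, N m; "grip_width": finger opening in m; "gripper_force": force on a finger pad.
Only numpy, scipy, OpenCV 4.12 (cv2) and the standard library are available. Lean on these libraries where they do the work, as an engineer would, in place of code of your own. Each camera call takes 0.05 s, during which the arm holds its last target. There are 200 camera calls.

TASK

Make up the kit for the next housing in the black crate: stand both flanged brass bushes upright in its red bin and the plain brass sleeve upright in its blue bin, and lean the green cover in the free strip behind the bins, its 90 mm lower edge on the crate's floor and its upper part resting against the long wall behind it, steady and tilted some 10 to 30 degrees from upright. Set the parts down rather than dropping them. The steel bush, the steel sleeve and the grey cover belong to another job: leave them where they are.

Things in the scene. Friction and masses are not known exactly. Their poses are not given: they have to be found in the camera images.
- brass_bush_a: One of two identical yellow brass bushes: flange 44 mm across and 5 mm thick at the bottom, above it a 30 mm round barrel, 45 mm tall overall, with an open bore; stands upright on its flange on the bench. Origin: centre of the underside, z up its axis. About 0.19 kg
- brass_bush_b: The other brass bush, same shape: flange 44 mm across and 5 mm thick at the bottom, above it a 30 mm round barrel, 45 mm tall overall, with an open bore; stands upright on its flange on the bench. Origin: centre of the underside, z up its axis. About 0.19 kg
- brass_sleeve: Yellow brass sleeve: plain round tube without flange, 28 mm across, 55 mm tall, standing on end on the bench. Origin: centre of the underside, z up its axis. About 0.19 kg
- steel_bush: Look-alike of the brass bushes in silvery steel, same shape and size; stays where it is. Origin: centre of the underside
- steel_sleeve: Look-alike of the brass sleeve in silvery steel, same shape and size; stays where it is. Origin: centre of the underside
- green_cover: Green cover plate 90 mm wide, 120 tall, 8 thick, with a vented black panel and four brass inserts on each face, 0.1 kg; stands on its 90 mm edge in a slot of an aluminium rack (slot floor 12 mm up, white fins to 36 mm, 3 mm play). The two covers stand face to face 90 mm apart, an empty slot between. Origin: centre of its lower edge; x through the thickness, y along the width, z up the plate
- grey_cover: Look-alike of the green cover in grey, same shape and size, in the same rack; stays there. Origin: centre of its lower edge
- crate: Black open crate fixed to the bench, 200 mm (x) by 300 mm (y) outside, 65 high, walls and floor 4 thick. Origin: centre of its underside. The bins stand side by side along y near its -x wall, the one nearer the robot. The strip for the cover, 80 mm wide (x from 15 to 96 mm), is free along the +x wall, the long wall farther from the robot; the cover leans with its top towards +x
- red_bin: Red open plastic bin fixed in the crate, 105 mm (x) by 135 mm (y) outside, 32 mm high, walls and floor 3 mm thick. Origin: centre of its underside, which lies on the crate's floor; z up
- blue_bin: Blue open plastic bin fixed in the crate, 105 mm (x) by 135 mm (y) outside, 32 mm high, walls and floor 3 mm thick. Origin: centre of its underside, which lies on the crate's floor; z up
Things that resemble listed ones, but are neither listed nor needed, are in the scene too. What is shaped like the brass_sleeve but purple is not meant. Leave any orange or pink look-alike of the brass_bush_a alone.

How it is judged:
By the outcome, as a careful person would: the job done as asked, in the order asked, and still so for the second after the job is handed in, with the robot touching nothing.
It also fails if it takes over 104 s, if anything falls off the work surface, if the arm or the gripper's body presses on something with over 40 N, if the wrist force passes 120 N, or if a joint passes its speed limit or range.

## Working session

There is one attempt and no reset: what is moved stays moved. The work goes in short steps, Python scripts to look and compute and a tool call to move; the robot and the scene stay as the last step left them, time stands still between calls to the robot, and variables do not carry over. Pictures are saved under pics/ and viewed, at most 14 in all, crops included, and the job is handed in when it is done.

Besides the shell and the picture viewer there is one more tool, called after "Emit:" in YAML: its name, and indented under it one key for each argument. servo_tool: Moves the arm, as the interface text tells. Its arguments: {"type":"object","properties":{"plan":{"type":"array"}},"required":["plan"]}

```bash
ls; mkdir -p pics; cat > h.py <<'E'
import numpy as np, cv2
from workcell import ctrl
def snap(n,f):
    s=ctrl.snapshot(n); np.savez('pics/'+f+'.npz',**s); cv2.imwrite('pics/'+f+'.png',s['frame'][:,:,::-1]); return s
def load(f): return dict(np.load('pics/'+f+'.npz'))
def cloud(s):
    z=s['range_z'];K=s['mtx'];v,u=np.mgrid[:480,:640]
    p=np.stack([(u-K[0,2])/K[0,0]*z,(v-K[1,2])/K[1,1]*z,z],-1)
    R=np.array(s['rotation']); 
    if R.shape!=(3,3):
        from scipy.spatial.transform import Rotation as Ro; R=Ro.from_euler('xyz',R,degrees=True).as_matrix()
    return p@R.T+np.array(s['position'])
E
python3 - <<'E'
from h import *
print(ctrl.observe(), ctrl.tips_ahead)
for n in('scene','side','wrist'):
    s=snap(n,n+'0'); print(n,s['position'],s['rotation'],s['mtx'])
E
```

```text
pics
{'t': 0.0, 'qpos': array([ 15.08191742,  28.75457584, -24.45153429,  88.891541  ,
        12.6509337 ,  65.21925472, -12.04591059]), 'joint_vel': array([ 0.08922004, -0.06110487, -0.06262341, -0.04988768, -0.01607074,
        0.07945232,  0.03784325]), 'joint_torque': array([-1.62834690e-04, -5.66597199e+01, -5.81602022e+00, -2.79113513e+01,
       -6.85700797e-02,  3.08415934e-02,  1.78752666e-04]), 'ee_pos': array([ 6.49331821e-01, -8.26293149e-05,  2.42666628e-01]), 'tcp_rot': array([-1.79887947e+02, -3.25781923e-03,  9.00032959e+01]), 'ft_force': array([-0.65678833,  0.22037653,  0.00080225]), 'wrist_torque': array([ 0.02024591, -0.06353848, -0.01225931]), 'gripper_force': 0.0, 'grip_width': 0.09163501618774937} 0.017
scene [ 1.09001931 -0.39248694  0.59807231] [-130.33143685   -0.32693314   53.53538263] [[463.48506491   0.         313.98454746]
 [  0.         463.48506491 241.18896442]
 [  0.           0.           1.        ]]
side [0.06599812 0.69164963 0.77791152] [-130.34576367   -1.29662187 -142.85521633] [[549.27732538   0.         314.31058643]
 [  0.         549.27732538 246.84721673]
 [  0.           0.           1.        ]]
wrist [0.64913523 0.07065373 0.38299673] [1.64552733e+02 9.04605560e-02 4.94460330e-02] [[365.77652191   0.         315.78033685]
 [  0.         365.77652191 241.27030469]
 [  0.           0.           1.        ]]
```

View pics/scene0.png

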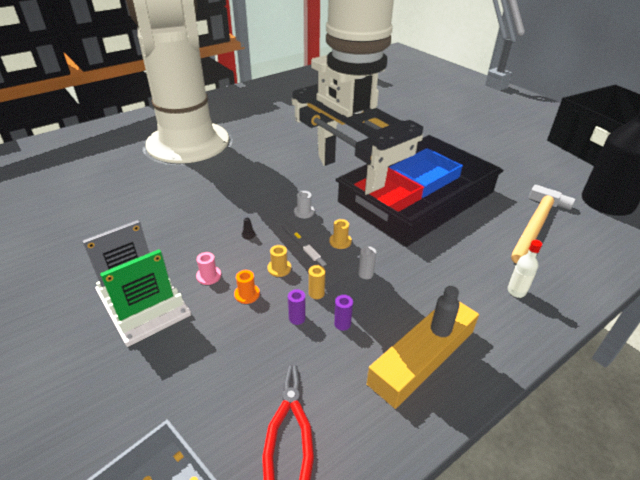

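View pics/side0.png

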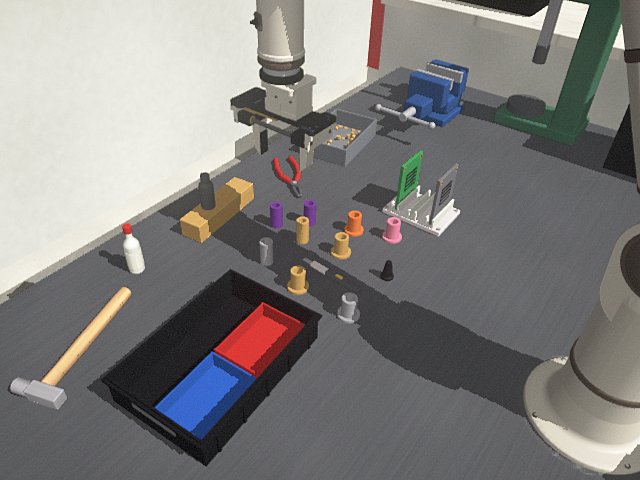

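The scene view shows brass bushes at (341,232) and (279,259), the brass sleeve at (317,281), the green cover at (138,285), grey cover behind it, and the crate at right with red bin (390,190) and blue (430,172); the side view agrees.

```bash
python3 - <<'E'
from h import *
seeds={'scene0':dict(bA=(341,232),bB=(279,259),slv=(317,281),steelb=(305,205),steels=(368,262),pink=(208,268),orange=(246,286),pur1=(297,306),pur2=(344,312),cone=(249,228)),
'side0':dict(bA=(298,280),bB=(342,245),slv=(302,230),steelb=(348,306),steels=(266,252),pink=(392,229),orange=(354,222),pur1=(310,212),pur2=(276,215),cone=(387,270))}
for f,d in seeds.items():
    s=load(f);P=cloud(s)
    for n,(u,v) in d.items():
        Q=P[v-30:v+30,u-25:u+25].reshape(-1,3)
        c=P[v,u]
        m=(np.hypot(*(Q[:,:2]-c[:2]).T)<.035)&(Q[:,2]>.008)
        Q=Q[m]; zt=np.percentile(Q[:,2],97); T=Q[Q[:,2]>zt-.004]
        cir=cv2.minEnclosingCircle((T[:,:2]*1000).astype(np.float32))
        print(f,n,'top',round(zt,3),'circ',np.round(cir[0],1),round(cir[1],1),len(T))
    hsv=cv2.cvtColor(s['frame'],cv2.COLOR_RGB2HSV)
    for n,lo,hi in (('green',(45,120,60),(75,255,255)),('red',(0,180,80),(4,255,255)),('blue',(105,150,60),(120,255,255))):
        m=cv2.inRange(hsv,lo,hi)>0
        m&=(P[...,2]<.2)&(P[...,2]>-.01)&(P[...,0]>.2)&(P[...,0]<1)&(abs(P[...,1])<.5)
        Q=P[m]
        if len(Q)>50:
            pl=Q-Q.mean(0); nrm=np.linalg.svd(pl,full_matrices=0)[2][2]
            print(f,n,len(Q),'pct2',np.round(np.percentile(Q,1,0),3),'pct98',np.round(np.percentile(Q,99,0),3),'mean',Q.mean(0).round(3),'n',nrm.round(3))
            if n=='green':
                r=cv2.minAreaRect((Q[:,:2]*1000).astype(np.float32));print('rect',r)
            else:
                T=Q[Q[:,2]>.03]; print('rimrect',cv2.minAreaRect((T[:,:2]*1000).astype(np.float32)),np.percentile(T[:,2],50))
E
```

```text
scene0 bA top 0.046 circ [556.8  68.2] 15.9 100
scene0 bB top 0.046 circ [550.2 -70.4] 15.9 114
scene0 slv top 0.056 circ [641.6 -52.9] 14.6 131
scene0 steelb top 0.045 circ [434.4  69.6] 16.8 81
scene0 steels top 0.056 circ [654.6  49.3] 15.0 116
scene0 pink top 0.046 circ [ 491.2 -187. ] 15.5 126
scene0 orange top 0.046 circ [ 571.9 -152.1] 16.8 135
scene0 pur1 top 0.056 circ [ 667.1 -113. ] 14.6 146
scene0 pur2 top 0.055 circ [721.7 -59.6] 15.1 157
scene0 cone top 0.042 circ [432.6 -68.2] 6.6 29
scene0 green 2710 pct2 [ 0.443 -0.353  0.035] pct98 [ 0.535 -0.266  0.133] mean [ 0.531 -0.311  0.088] n [ 0.996  0.061 -0.068]
rect ((449.4032287597656, -296.23162841796875), (97.06721496582031, 192.58132934570312), 76.9951400756836)
scene0 red 2558 pct2 [ 0.453 -0.29   0.004] pct98 [0.888 0.301 0.114] mean [ 0.712 -0.03   0.017] n [ 0.231  0.159 -0.96 ]
rimrect ((652.0400390625, 251.4671630859375), (406.198486328125, 108.98419189453125), 1.3896689414978027) 0.03566938145015841
scene0 blue 1815 pct2 [0.438 0.309 0.004] pct98 [0.55  0.452 0.036] mean [0.491 0.395 0.017] n [ 0.029  0.013 -0
[... 649 characters left out ...]
23 -0.351  0.033] pct98 [ 0.531 -0.262  0.135] mean [ 0.526 -0.3    0.09 ] n [-1.     0.013  0.008]
rect ((527.12060546875, -306.70489501953125), (92.60395050048828, 9.98147201538086), 89.51554107666016)
side0 red 3430 pct2 [ 0.47  -0.261  0.005] pct98 [0.862 0.305 0.104] mean [0.539 0.208 0.016] n [-0.18  -0.112  0.977]
rimrect ((655.8945922851562, 246.3397979736328), (392.46710205078125, 138.5621337890625), 3.9166059494018555) 0.03571891640939029
side0 blue 4405 pct2 [0.461 0.309 0.005] pct98 [0.549 0.448 0.065] mean [0.511 0.369 0.014] n [ 0.075  0.004 -0.997]
rimrect ((491.47003173828125, 380.4808349609375), (112.96257019042969, 145.11407470703125), 3.908708095550537) 0.03623570144106231
```

```bash
python3 - <<'E'
from h import *
# topdown orthographic height/colour map from both clouds, 2px/.. 1mm=1px region x .3-.95, y -.4..+.4
img=np.zeros((600,800,3),np.uint8);zb=np.full((600,800),-1.)
for f in('scene0','side0','wrist0'):
    s=load(f);P=cloud(s).reshape(-1,3);C=s['frame'].reshape(-1,3)
    ok=(s['range_z'].ravel()>0)&(P[:,2]<.15)
    i=((.95-P[:,0])*1000).round().astype(int);j=((.4-P[:,1])*1000).round().astype(int)
    ok&=(i>=0)&(i<599)&(j>=0)&(j<799)
    for k in np.where(ok)[0]:
        if P[k,2]>zb[i[k],j[k]]: zb[i[k]:i[k]+2,j[k]:j[k]+2]=P[k,2]; img[i[k]:i[k]+2,j[k]:j[k]+2]=C[k][::-1]
cv2.imwrite('pics/top.png',img)
E
```

```text
(no output)
```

View pics/top.png

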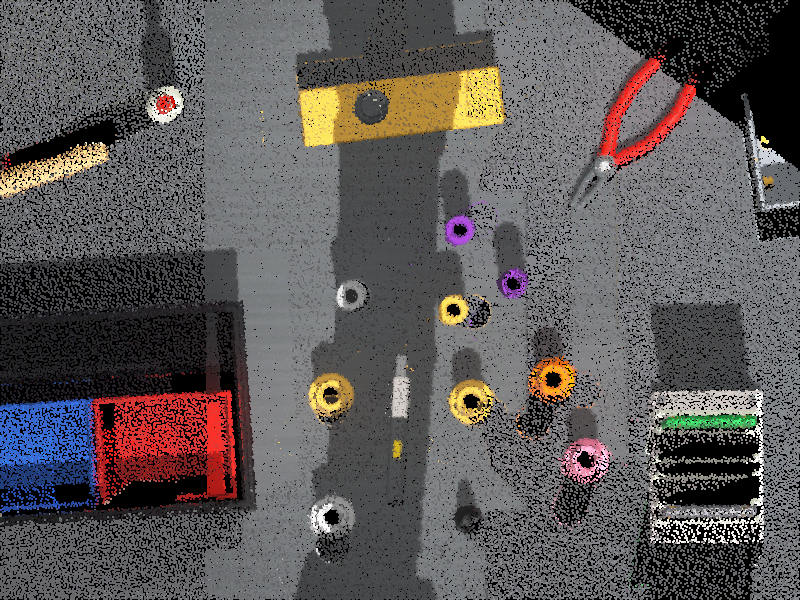

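The map (1 mm/px, x=0.95−row/1000, y=0.4−col/1000) confirms the part positions: brass bushes (330,395) and (471,402), sleeve (454,310), rack right, green plate at row 422. Next I fit the crate.

```bash
python3 - <<'E'
from h import *
from scipy.optimize import minimize
for f in('scene0','side0'):
    s=load(f);P=cloud(s).reshape(-1,3);ok=(s['range_z'].ravel()>0)
    ok&=(P[:,0]>.4)&(P[:,0]<.7)&(P[:,1]>.12)&(P[:,1]<.52)
    T=P[ok&(P[:,2]>.061)&(P[:,2]<.074)][:,:2]
    # rim points lie on rectangle outline 196x296 (mid-wall)
    def cost(p):
        c,sn=np.cos(p[2]),np.sin(p[2]);d=T-p[:2];l=abs(np.c_[d@[c,sn],d@[-sn,c]])
        e=l-[.098,.148];dist=np.where((e<0).all(1),np.minimum(-e[:,0],-e[:,1]),np.hypot(*np.maximum(e,0).T))
        return np.minimum(np.maximum(dist-.002,0),.012).sum()
    best=min((minimize(cost,[.54+a,.31+b,g],method='Nelder-Mead',options=dict(xatol=1e-5,fatol=1e-6)) for a in(-.01,.01) for b in(-.01,.01) for g in(.03,.08)),key=lambda r:r.fun)
    p=best.x;print(f,len(T),p.round(4),'deg',np.degrees(p[2]).round(2),best.fun/len(T))
    c,sn=np.cos(p[2]),np.sin(p[2]);d=P[ok][:,:2]-p[:2];L=np.c_[d@[c,sn],d@[-sn,c]];Z=P[ok][:,2]
    C=s['frame'].reshape(-1,3)[ok].astype(int)
    for n,m in(('red',(C[:,0]>1.8*C[:,2])&(C[:,0]>60)&(C[:,0]>2*C[:,1])),('blue',(C[:,2]>1.4*C[:,0])&(C[:,2]>60))):
        m&=(Z>.03)&(Z<.045)&(abs(L[:,0])<.095)&(abs(L[:,1])<.145)
        print(n,np.percentile(L[m],[1,99],0).round(4).tolist(), 'floor z',np.median(Z[(Z<.02)&(abs(L[:,0]+.04)<.03)&(abs(abs(L[:,1])-.07)<.04)]).round(4))
    m=(L[:,0]>.03)&(L[:,0]<.08)&(abs(L[:,1])<.1);print('strip floor',np.median(Z[m]).round(4))
s=load('scene0');P=cloud(s).reshape(-1,3)
m=(abs(P[:,0]-.53)<.03)&(P[:,1]<-.25)&(P[:,1]>-.37)&(P[:,2]>.04)
for z in(.05,.08,.11,.125):
    q=P[m&(abs(P[:,2]-z)<.006)];print(z,np.percentile(q,[5,50,95],0)[:,:2].round(4).tolist())
print(np.percentile(P[m][:,2],99.5))
s=load('side0');P=cloud(s).reshape(-1,3)
m=(abs(P[:,0]-.53)<.03)&(P[:,1]<-.25)&(P[:,1]>-.37)&(P[:,2]>.04)
for z in(.05,.08,.11,.125):
    q=P[m&(abs(P[:,2]-z)<.006)];print('side',z,np.percentile(q,[5,50,95],0)[:,:2].round(4).tolist())
E
```

```text
scene0 768 [0.5367 0.3058 0.064 ] deg 3.67 0.0002667001684664476
red [[-0.0912, -0.1091], [0.0152, 0.0049]] floor z 0.0064
blue [[-0.0923, 0.0022], [0.0151, 0.1446]] floor z 0.0064
strip floor 0.0035
side0 2607 [0.5351 0.3094 0.0636] deg 3.64 0.0006912148891070196
red [[-0.0772, -0.1395], [0.0166, -0.0029]] floor z 0.008
blue [[-0.0772, 0.0013], [0.0163, 0.1336]] floor z 0.008
strip floor 0.0051
0.05 [[0.5312, -0.3516], [0.5327, -0.3133], [0.5342, -0.27]]
0.08 [[0.5311, -0.3517], [0.5329, -0.3141], [0.5345, -0.271]]
0.11 [[0.5311, -0.3515], [0.5325, -0.3125], [0.5341, -0.2707]]
0.125 [[0.528, -0.3515], [0.5325, -0.3115], [0.5342, -0.2705]]
0.13277825506825353
side 0.05 [[0.5239, -0.3451], [0.5251, -0.3], [0.5289, -0.2638]]
side 0.08 [[0.5233, -0.3467], [0.5248, -0.2973], [0.5293, -0.2649]]
side 0.11 [[0.5238, -0.3509], [0.5253, -0.2952], [0.529, -0.263]]
side 0.125 [[0.5233, -0.3499], [0.5251, -0.2981], [0.5317, -0.2645]]
```

Emit:
servo_tool:
  plan:
    - [60,6,-8,12,0,0,0]
    - [60,13,-17,25,0,0,0]
    - [60,13,-17,25,0,0,0]
    - [60,13,-17,25,0,0,0]
    - [60,13,-17,25,0,0,0]
    - [60,11.4,-17.3,25,0,0,0]
    - [60,0,0,25,0,0,0]
    - [60,0,0,25,0,0,0]
    - [60,0,0,15,0,0,0]
    - [60,0,0,7.5,0,0,0]

```text
t: 0.98
ee_pos: [0.5547, 0.0692, 0.0317]
tcp_rot: [-179.8, 0.0, 90.0]
ft_force: [0.2, 0.6, 0.2]
grip_width: 0.0598
gripper_force: 0.0
```

Emit:
servo_tool:
  plan:
    - [60,0,1.5,0,0,0,0]
    - [0,0,0,0,0,0,0]
    - [0,0,0,0,0,0,0]
    - [0,0,0,0,0,0,0]
    - [0,0,0,0,0,0,0]
    - [0,0,0,0,0,0,0]
    - [0,0,0,0,0,0,0]
    - [0,0,0,-10,0,0,0]
    - [0,0,0,-25,0,0,0]
    - [0,0,0,-25,0,0,0]

```text
t: 1.82
ee_pos: [0.557, 0.0693, 0.0942]
tcp_rot: [-179.8, 0.0, 90.0]
ft_force: [-0.1, 0.3, -1.5]
grip_width: 0.0294
gripper_force: 30.0
```

Emit:
servo_tool:
  plan:
    - [0,5,-1,-25,0,0,0]
    - [0,20,-6,-25,0,0,0]
    - [0,28,-8,-10,0,0,0]
    - [0,28,-8,0,0,0,0]
    - [0,28,-8,0,0,0,0]
    - [0,28,-8,0,0,0,0]
    - [0,28,-8,0,0,0,0]
    - [0,22,-6,10,0,0,0]
    - [0,10.4,-3,20,0,0,0]
    - [0,0,0,25,0,0,0]

```text
t: 2.65
ee_pos: [0.5021, 0.2723, 0.1012]
tcp_rot: [179.8, -0.3, 90.3]
ft_force: [1.0, -0.3, -2.8]
grip_width: 0.0294
gripper_force: 30.0
```

Emit:
servo_tool:
  plan:
    - [0,0,0,0,0,0,0]
    - [0,0,0,15,0,0,0]
    - [0,0,0,20,0,0,0]
    - [0,0,0,12,0,0,0]
    - [0,0,0,6,0,0,0]
    - [0,0,0,3,0,0,0]
    - [0,0,0,1,0,0,0]
    - [0,0,0,1,0,0,0]
    - [0,0,0,0,0,0,0]
    - [0,0,0,0,0,0,0]

```text
t: 3.48
ee_pos: [0.5027, 0.2671, 0.042]
tcp_rot: [179.9, -0.0, 90.0]
ft_force: [0.1, -0.1, -2.0]
grip_width: 0.0292
gripper_force: 30.0
```

Emit:
servo_tool:
  plan:
    - [0,0,0,1,0,0,0]
    - [0,0,0,0.8,0,0,0]
    - [0,0,0,0.7,0,0,0]
    - [0,0,0,0.7,0,0,0]
    - [0,0,0,0.5,0,0,0]
    - [0,0,0,0,0,0,0]
    - [0,0,0,0,0,0,0]
    - [0,0,0,0,0,0,0]
    - [0,0,0,0,0,0,0]
    - [0,0,0,0,0,0,0]

```text
t: 4.32
ee_pos: [0.5028, 0.2672, 0.0417]
tcp_rot: [179.9, 0.1, 90.0]
ft_force: [-10.0, -5.6, 30.5]
grip_width: 0.0295
gripper_force: 30.0
```

```bash
python3 - <<'E'
from h import *
s=snap('side','s1'); a=s['frame'][280:460,130:370,::-1]; b=snap('scene','c1')['frame'][130:250,320:480,::-1]
cv2.imwrite('pics/z1.png',np.hstack([cv2.resize(a,(400,300)),cv2.resize(b,(400,300))]))
print(ctrl.observe()['ft_force'],ctrl.observe()['ee_pos'])
E
```

```text
[-9.10814758 -5.94173876 31.34663201] [0.50280897 0.26722112 0.04176849]
```

View pics/z1.png

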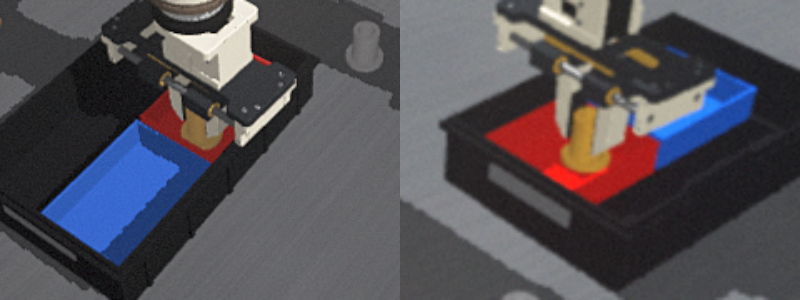

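The bush stands on the red bin's floor in the gripper (left view around (205,125), right (585,150)); it is touching down, so I unload and release.

Emit:
servo_tool:
  plan:
    - [0,0,0,-1.5,0,0,0]
    - [0,0,0,-1.5,0,0,0]
    - [0,0,0,-0.2,0,0,0]
    - [44,0,0,0,0,0,0]
    - [44,0,0,0,0,0,0]
    - [44,0,0,0,0,0,0]
    - [44,0,0,0,0,0,0]
    - [44,0,0,-8,0,0,0]
    - [44,0,0,-20,0,0,0]
    - [44,0,0,-25,0,0,0]

```text
t: 5.25
ee_pos: [0.5007, 0.2661, 0.0929]
tcp_rot: [-179.8, 0.1, 90.0]
ft_force: [0.9, -0.0, 0.3]
grip_width: 0.044
gripper_force: 0.0
```

Emit:
servo_tool:
  plan:
    - [60,-8,1,-20,0,0,0]
    - [60,-24,4,-6,0,0,0]
    - [60,-36,5,0,0,0,0]
    - [60,-39,6,0,0,0,0]
    - [60,-39,6,0,0,0,0]
    - [60,-39,6,0,0,0,0]
    - [60,-39,6,0,0,0,0]
    - [60,-39,6,0,0,0,0]
    - [60,-39,4,0,0,0,0]
    - [60,-24,2,0,0,0,0]

```text
t: 6.08
ee_pos: [0.5484, -0.0646, 0.1202]
tcp_rot: [180.0, 0.1, 89.7]
ft_force: [0.3, -0.1, -0.1]
grip_width: 0.0597
gripper_force: 0.0
```

Emit:
servo_tool:
  plan:
    - [60,-10.4,1,0,0,0,0]
    - [60,0,0,10,0,0,0]
    - [60,0,0,25,0,0,0]
    - [60,0,0,25,0,0,0]
    - [60,0,0,17,0,0,0]
    - [60,0,0,8.5,0,0,0]
    - [60,0,0,0,0,0,0]
    - [60,0,0,0,0,0,0]
    - [0,0,0,0,0,0,0]
    - [0,0,0,0,0,0,0]

```text
t: 6.92
ee_pos: [0.5503, -0.069, 0.0355]
tcp_rot: [179.9, 0.0, 90.0]
ft_force: [0.1, -0.5, 0.1]
grip_width: 0.0506
gripper_force: 0.0
```

Emit:
servo_tool:
  plan:
    - [0,0,0,0,0,0,0]
    - [0,0,0,0,0,0,0]
    - [0,0,0,0,0,0,0]
    - [0,0,0,0,0,0,0]
    - [0,0,0,0,0,0,0]
    - [0,0,0,-8,0,0,0]
    - [0,0,0,-25,0,0,0]
    - [0,0,0,-30,0,0,0]
    - [0,8,-1,-30,0,0,0]
    - [0,24,-4,-20,0,0,0]

```text
t: 7.75
ee_pos: [0.5453, -0.0417, 0.1498]
tcp_rot: [179.9, 0.1, 89.7]
ft_force: [1.1, -0.4, -1.2]
grip_width: 0.0292
gripper_force: 30.0
```

Emit:
servo_tool:
  plan:
    - [0,32,-5,0,0,0,0]
    - [0,35,-5,0,0,0,0]
    - [0,35,-5,0,0,0,0]
    - [0,35,-5,0,0,0,0]
    - [0,35,-6,0,0,0,0]
    - [0,32,-6,0,0,0,0]
    - [0,26,-4,0,0,0,0]
    - [0,14.6,-2.2,10,0,0,0]
    - [0,0,0,20,0,0,0]
    - [0,0,0,20,0,0,0]

```text
t: 8.58
ee_pos: [0.5058, 0.2092, 0.0976]
tcp_rot: [179.9, -0.1, 90.2]
ft_force: [-0.6, 0.1, -2.9]
grip_width: 0.0291
gripper_force: 30.0
```

Emit:
servo_tool:
  plan:
    - [0,0,0,20,0,0,0]
    - [0,0,0,17,0,0,0]
    - [0,0,0,9,0,0,0]
    - [0,0,0,5,0,0,0]
    - [0,0,0,2,0,0,0]
    - [0,0,0,1,0,0,0]
    - [0,0,0,0.7,0,0,0]
    - [0,0,0,0,0,0,0]
    - [0,0,0,0,0,0,0]
    - [0,0,0,0,0,0,0]

```text
t: 9.42
ee_pos: [0.5064, 0.2072, 0.0431]
tcp_rot: [179.9, -0.0, 90.0]
ft_force: [-0.1, -0.3, -2.6]
grip_width: 0.0296
gripper_force: 30.0
```

Emit:
servo_tool:
  plan:
    - [0,0,0,0.4,0,0,0]
    - [0,0,0,0.4,0,0,0]
    - [0,0,0,0.3,0,0,0]
    - [0,0,0,0,0,0,0]
    - [0,0,0,0,0,0,0]
    - [0,0,0,0,0,0,0]
    - [0,0,0,0,0,0,0]
    - [0,0,0,0,0,0,0]
    - [0,0,0,0,0,0,0]
    - [0,0,0,0,0,0,0]

```text
t: 10.25
ee_pos: [0.5061, 0.2071, 0.0418]
tcp_rot: [180.0, 0.0, 90.0]
ft_force: [-1.7, -0.3, 5.4]
grip_width: 0.0293
gripper_force: 30.0
```

Emit:
servo_tool:
  plan:
    - [44,0,0,0,0,0,0]
    - [44,0,0,0,0,0,0]
    - [44,0,0,0,0,0,0]
    - [44,0,0,0,0,0,0]
    - [44,0,0,-8,0,0,0]
    - [44,0,0,-25,0,0,0]
    - [44,0,0,-30,0,0,0]
    - [44,0,0,-20,0,0,0]
    - [60,-8,4,-5,0,0,0]
    - [60,-24,12,0,0,0,0]

```text
t: 11.08
ee_pos: [0.522, 0.1797, 0.1323]
tcp_rot: [179.8, -0.2, 90.4]
ft_force: [0.6, 0.4, -1.1]
grip_width: 0.0528
gripper_force: 0.0
```

```bash
python3 - <<'E'
from h import *
s=snap('wrist','w1'); cv2.imwrite('pics/w1.png',s['frame'][:,:,::-1])
P=cloud(s); print(ctrl.observe()['ee_pos'])
m=(abs(P[...,2]-.052)<.006)&(P[...,1]>.16)&(P[...,1]<.3)&(P[...,0]>.46)&(P[...,0]<.55)
n,l,st,c=cv2.connectedComponentsWithStats(m.astype(np.uint8))
for k in range(1,n):
    if st[k,4]>80: T=P[l==k]; print(st[k,4],cv2.minEnclosingCircle((T[:,:2]*1000).astype(np.float32)),T[:,2].mean())
E
```

```text
[0.52538987 0.16982086 0.13066416]
1409 ((502.0777282714844, 267.23291015625), 15.004592895507812) 0.05113781760085149
1183 ((505.634033203125, 205.5513153076172), 15.064241409301758) 0.050976034146901675
243 ((537.935302734375, 160.80581665039062), 11.976364135742188) 0.05216718540667673
```

View pics/w1.png

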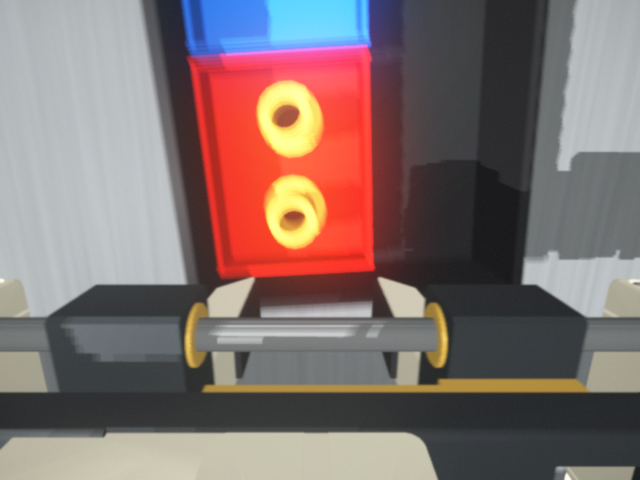

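Both bushes stand upright in the red bin at (290,118) and (296,212). On to the sleeve.

Emit:
servo_tool:
  plan:
    - [60,-30,15,0,0,0,0]
    - [60,-34,18,0,0,0,0]
    - [60,-34,18,0,0,0,0]
    - [60,-34,18,0,0,0,0]
    - [60,-34,18,0,0,0,0]
    - [60,-30,15,0,0,0,0]
    - [60,-20,10,0,0,0,0]
    - [60,-12,6.5,0,0,0,0]
    - [60,0,0,8,0,0,0]
    - [60,0,0,20,0,0,0]

```text
t: 11.97
ee_pos: [0.6423, -0.0529, 0.103]
tcp_rot: [179.7, -0.0, 89.9]
ft_force: [-0.3, 0.9, -0.2]
grip_width: 0.0599
gripper_force: 0.0
```

Emit:
servo_tool:
  plan:
    - [60,0,0,25,0,0,0]
    - [60,0,0,22,0,0,0]
    - [60,0,0,12,0,0,0]
    - [60,0,0,5.7,0,0,0]
    - [60,0,0,0,0,0,0]
    - [60,0,0,0,0,0,0]
    - [0,0,0,0,0,0,0]
    - [0,0,0,0,0,0,0]
    - [0,0,0,0,0,0,0]
    - [0,0,0,0,0,0,0]

```text
t: 12.8
ee_pos: [0.6411, -0.0531, 0.0376]
tcp_rot: [179.9, 0.0, 90.0]
ft_force: [0.4, -0.8, -0.3]
grip_width: 0.0382
gripper_force: 0.0
```

Emit:
servo_tool:
  plan:
    - [0,0,0,0,0,0,0]
    - [0,0,0,0,0,0,0]
    - [0,0,0,0,0,0,0]
    - [0,0,0,0,0,0,0]
    - [0,0,0,-8,0,0,0]
    - [0,0,0,-25,0,0,0]
    - [0,0,0,-30,0,0,0]
    - [0,0,0,-30,0,0,0]
    - [0,8,-3,-22,0,0,0]
    - [0,24,-8,0,0,0,0]

```text
t: 13.63
ee_pos: [0.6337, -0.0259, 0.1573]
tcp_rot: [179.5, 0.2, 89.6]
ft_force: [1.7, -0.5, -1.6]
grip_width: 0.0272
gripper_force: 30.0
```

Emit:
servo_tool:
  plan:
    - [0,34,-12,0,0,0,0]
    - [0,37,-13,0,0,0,0]
    - [0,37,-13,0,0,0,0]
    - [0,37,-13,0,0,0,0]
    - [0,37,-13,0,0,0,0]
    - [0,37,-13,0,0,0,0]
    - [0,37,-13,0,0,0,0]
    - [0,37,-13,0,0,0,0]
    - [0,37,-13,0,0,0,0]
    - [0,30,-10,0,0,0,0]

```text
t: 14.47
ee_pos: [0.5011, 0.3423, 0.152]
tcp_rot: [-179.9, -0.1, 90.1]
ft_force: [0.5, 0.9, -0.8]
grip_width: 0.0274
gripper_force: 30.0
```

Emit:
servo_tool:
  plan:
    - [0,20,-6,0,0,0,0]
    - [0,14.5,-3.3,5,0,0,0]
    - [0,0,0,20,0,0,0]
    - [0,0,0,25,0,0,0]
    - [0,0,0,25,0,0,0]
    - [0,0,0,17,0,0,0]
    - [0,0,0,8,0,0,0]
    - [0,0,0,4,0,0,0]
    - [0,0,0,1.5,0,0,0]
    - [0,0,0,0,0,0,0]

```text
t: 15.3
ee_pos: [0.4946, 0.3739, 0.0469]
tcp_rot: [180.0, -0.0, 90.0]
ft_force: [0.1, -0.0, -1.2]
grip_width: 0.0277
gripper_force: 30.0
```

Emit:
servo_tool:
  plan:
    - [0,0,0,0.5,0,0,0]
    - [0,0,0,0.3,0,0,0]
    - [0,0,0,0.3,0,0,0]
    - [0,0,0,0.3,0,0,0]
    - [0,0,0,0,0,0,0]
    - [0,0,0,0,0,0,0]
    - [0,0,0,0,0,0,0]
    - [0,0,0,0,0,0,0]
    - [0,0,0,0,0,0,0]
    - [0,0,0,0,0,0,0]

```text
t: 16.13
ee_pos: [0.4942, 0.3735, 0.0448]
tcp_rot: [-180.0, -0.0, 90.0]
ft_force: [-0.7, -0.7, -2.3]
grip_width: 0.0273
gripper_force: 30.0
```

Not touching yet (weight still carried).

Emit:
servo_tool:
  plan:
    - [0,0,0,0.3,0,0,0]
    - [0,0,0,0.3,0,0,0]
    - [0,0,0,0.3,0,0,0]
    - [0,0,0,0,0,0,0]
    - [0,0,0,0,0,0,0]
    - [0,0,0,0,0,0,0]
    - [0,0,0,0,0,0,0]
    - [0,0,0,0,0,0,0]
    - [0,0,0,0,0,0,0]
    - [0,0,0,0,0,0,0]

```text
t: 16.97
ee_pos: [0.4942, 0.3736, 0.0441]
tcp_rot: [180.0, -0.0, 90.0]
ft_force: [-1.4, -1.4, 3.0]
grip_width: 0.0276
gripper_force: 30.0
```

Emit:
servo_tool:
  plan:
    - [44,0,0,0,0,0,0]
    - [44,0,0,0,0,0,0]
    - [44,0,0,0,0,0,0]
    - [44,0,0,0,0,0,0]
    - [44,0,0,-8,0,0,0]
    - [44,0,0,-25,0,0,0]
    - [44,0,0,-35,0,0,0]
    - [44,0,0,-35,0,0,0]
    - [44,-8,0,-30,0,0,0]
    - [44,-24,1.8,-12.8,0,0,0]

```text
t: 17.8
ee_pos: [0.4962, 0.3475, 0.1956]
tcp_rot: [179.7, -0.4, 90.3]
ft_force: [1.2, 1.2, 1.0]
grip_width: 0.0441
gripper_force: 0.0
```

```bash
python3 - <<'E'
from h import *
s=snap('side','s2'); a=s['frame'][260:470,100:340,::-1]; w=snap('wrist','w2')['frame'][:,:,::-1]
cv2.imwrite('pics/z2.png',np.hstack([cv2.resize(a,(380,333)),cv2.resize(w,(420,333))]))
E
```

```text
(no output)
```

View pics/z2.png

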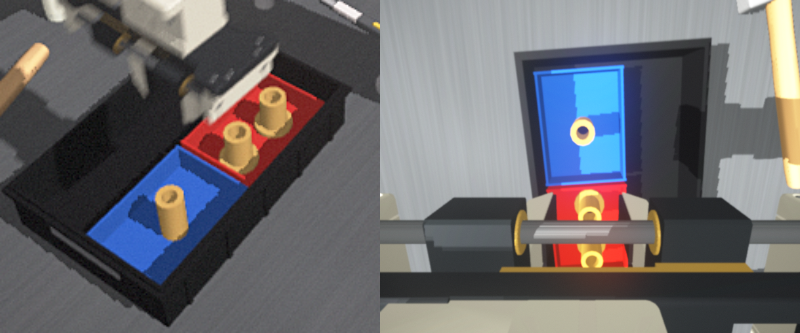

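The sleeve stands in the blue bin at (172,210), and both bushes stand in the red one at (240,148) and (273,112). Now for the cover.

Emit:
servo_tool:
  plan:
    - [44,-34,2,0,0,0,0]
    - [44,-38,2,0,0,0,0]
    - [44,-38,2,0,0,0,0]
    - [44,-38,2,0,0,0,0]
    - [44,-38,2,0,0,0,0]
    - [44,-38,2,0,0,0,0]
    - [44,-38,2,0,0,0,0]
    - [44,-38,2,0,0,0,0]
    - [44,-38,2,0,0,0,0]
    - [44,-38,2,0,0,0,0]

```text
t: 18.73
ee_pos: [0.5156, -0.0359, 0.1895]
tcp_rot: [-180.0, -0.0, 90.0]
ft_force: [0.5, 0.3, -0.4]
grip_width: 0.044
gripper_force: 0.0
```

Emit:
servo_tool:
  plan:
    - [40,-38,2,0,0,0,0]
    - [40,-38,2,0,0,0,0]
    - [40,-38,2,0,0,0,0]
    - [40,-38,2,0,0,0,0]
    - [40,-38,2,0,0,0,0]
    - [40,-36,1.5,0,0,0,0]
    - [40,-26,1,0,0,0,0]
    - [40,-16,0.5,0,0,0,0]
    - [40,-6.5,0,0,0,0,0]
    - [40,0,0,0,0,0,0]

```text
t: 19.57
ee_pos: [0.5287, -0.3095, 0.1891]
tcp_rot: [-180.0, -0.0, 89.9]
ft_force: [-0.7, 0.5, 0.7]
grip_width: 0.0398
gripper_force: 0.0
```

```bash
python3 - <<'E'
from h import *
s=snap('scene','c3'); a=s['frame'][180:360,60:260,::-1]; w=snap('wrist','w3'); P=cloud(w)
cv2.imwrite('pics/z3.png',np.hstack([cv2.resize(a,(380,342)),cv2.resize(w['frame'][:,:,::-1],(420,342))]))
o=ctrl.observe();print(o['ee_pos'],o['tcp_rot'])
m=(P[...,2]>.126)&(P[...,2]<.138)&(abs(P[...,1]+.309)<.06)
for x0 in(.529,.437):
    q=P[m&(abs(P[...,0]-x0)<.02)]
    if len(q)>9: print(x0,len(q),np.percentile(q,[2,50,98],0).round(4).tolist(),np.polyfit(q[:,1],q[:,0],1))
E
```

```text
[ 0.52947538 -0.30637835  0.18943028] [-1.79984923e+02 -1.06765348e-01  9.01335501e+01]
0.529 1706 [[0.5242, -0.337, 0.129], [0.5282, -0.299, 0.1311], [0.5318, -0.2666, 0.1324]] [-0.00448175  0.52667198]
0.437 1556 [[0.4346, -0.3169, 0.1264], [0.4394, -0.2901, 0.1309], [0.4424, -0.2661, 0.1324]] [-0.00877922  0.43655648]
```

View pics/z3.png

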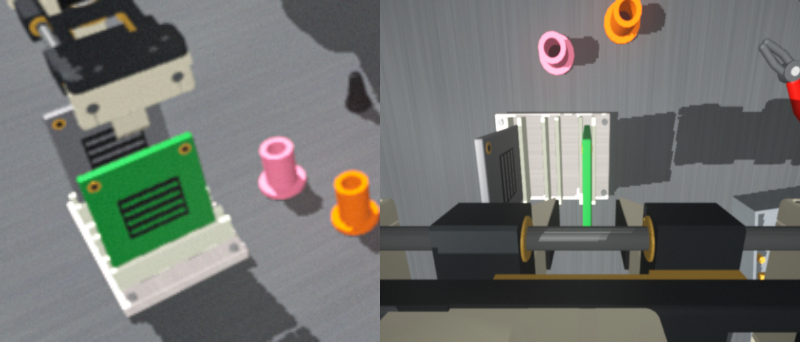

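Green plate lies centred between the open fingers (right half, (587,170)), square to them. Descend 73 mm and close.

Emit:
servo_tool:
  plan:
    - [40,0,-0.8,8,0,0,0]
    - [40,0,0,20,0,0,0]
    - [40,0,0,22,0,0,0]
    - [40,0,0,14,0,0,0]
    - [40,0,0,7,0,0,0]
    - [40,0,0,2.5,0,0,0]
    - [40,0,0,0,0,0,0]
    - [20,0,0,0,0,0,0]
    - [0,0,0,0,0,0,0]
    - [0,0,0,0,0,0,0]

```text
t: 20.5
ee_pos: [0.5289, -0.3093, 0.1173]
tcp_rot: [179.9, 0.1, 90.0]
ft_force: [-0.2, -0.0, -0.1]
grip_width: 0.0244
gripper_force: 0.0
```

Emit:
servo_tool:
  plan:
    - [0,0,0,0,0,0,0]
    - [0,0,0,0,0,0,0]
    - [0,0,0,0,0,0,0]
    - [0,0,0,0,0,0,0]
    - [0,0,0,0,0,0,0]
    - [0,0,0,0,0,0,0]
    - [0,0,0,0,0,0,0]
    - [0,0,0,0,0,0,0]
    - [0,0,0,0,0,0,0]
    - [0,0,0,0,0,0,0]

```text
t: 21.33
ee_pos: [0.5285, -0.3092, 0.1166]
tcp_rot: [180.0, 0.0, 90.0]
ft_force: [0.1, 0.2, 5.6]
grip_width: 0.0077
gripper_force: 30.0
```

Emit:
servo_tool:
  plan:
    - [0,0,0,-3,0,0,0]
    - [0,0,0,-8,0,0,0]
    - [0,0,0,-15,0,0,0]
    - [0,0,0,-20,0,0,0]
    - [0,0,0,-25,0,0,0]
    - [0,0,0,-25,0,0,0]
    - [0,0,0,-18,0,0,0]
    - [0,5,1,-9.5,0,0,0]
    - [0,12,2,0,0,0,0]
    - [0,20,3,0,0,0,0]

```text
t: 22.17
ee_pos: [0.5334, -0.273, 0.2393]
tcp_rot: [-180.0, 0.1, 89.8]
ft_force: [-0.1, -0.4, -1.4]
grip_width: 0.0081
gripper_force: 30.0
```

Emit:
servo_tool:
  plan:
    - [0,26,4,0,0,0,0]
    - [0,30,4,0,0,0,0]
    - [0,30,4,0,0,0,0]
    - [0,30,4,0,0,0,0]
    - [0,30,4,0,0,0,0]
    - [0,30,4,0,0,0,0]
    - [0,30,4,0,0,0,0]
    - [0,30,4,0,0,0,0]
    - [0,30,4,0,0,0,0]
    - [0,30,4,0,0,0,0]

```text
t: 23.0
ee_pos: [0.5725, 0.0269, 0.238]
tcp_rot: [-179.8, -0.0, 90.1]
ft_force: [1.0, -1.4, -1.2]
grip_width: 0.0082
gripper_force: 30.0
```

Emit:
servo_tool:
  plan:
    - [0,30,4,0,0,0,0]
    - [0,30,4,0,0,0,0]
    - [0,30,4,0,0,0,0]
    - [0,30,4,0,0,0,0]
    - [0,30,5,0,0,0,0]
    - [0,30,5,0,0,0,0]
    - [0,30,5,0,0,0,0]
    - [0,26,5,0,0,0,0]
    - [0,18,4,0,0,0,0]
    - [0,10,2,0,0,0,0]

```text
t: 23.83
ee_pos: [0.6135, 0.2927, 0.2376]
tcp_rot: [-179.8, -0.1, 90.3]
ft_force: [-0.5, 0.7, -1.1]
grip_width: 0.0078
gripper_force: 30.0
```

Emit:
servo_tool:
  plan:
    - [0,10,0,0,0,0,-1.8]
    - [0,10,0,0,0,0,-1.8]
    - [0,6,0,0,2,0,0]
    - [0,0,0,0,4,0,0]
    - [0,0,0,0,4,0,0]
    - [0,0,0,0,4,0,0]
    - [0,0,0,0,2.5,0,0]
    - [0,0,0,0,1.5,0,0]
    - [0,0,0,0,0,0,0]
    - [0,0,0,0,0,0,0]

```text
t: 24.67
ee_pos: [0.6157, 0.3132, 0.2388]
tcp_rot: [-162.0, 0.0, 93.6]
ft_force: [-0.1, -1.1, -1.0]
grip_width: 0.0074
gripper_force: 30.0
```

```bash
cat > t.py <<'E'
from h import *
import sys
from scipy.spatial.transform import Rotation as Ro
o=ctrl.observe(); R=Ro.from_euler('xyz',o['tcp_rot'],degrees=True).as_matrix()
print(o['ee_pos'],o['tcp_rot']); print('R',R.round(3).tolist())
t=np.array(eval(sys.argv[1])); print('tool shift mm',((t-o['ee_pos'])@R*1000).round(1))
E
python3 t.py '[.636,.314,.125]'; python3 - <<'E'
from h import *
s=snap('side','s4'); a=s['frame'][150:480,80:400,::-1]; b=snap('scene','c4')['frame'][60:260,320:520,::-1]
cv2.imwrite('pics/z4.png',np.hstack([cv2.resize(a,(400,412)),cv2.resize(b,(400,412))]))
E
```

```text
[0.61569963 0.31316553 0.23878351] [-1.61976327e+02  2.33194025e-02  9.35811528e+01]
R [[-0.062, 0.949, -0.309], [0.998, 0.059, -0.02], [-0.0, -0.309, -0.951]]
tool shift mm [ -0.4  54.5 101.9]
```

View pics/z4.png

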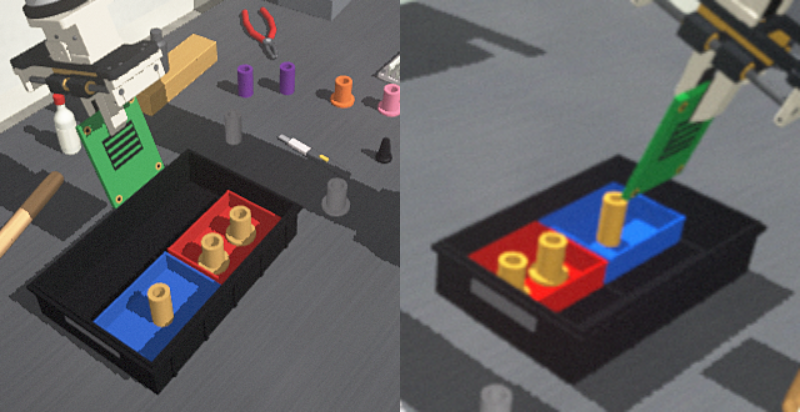

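The plate hangs tilted with its top to +x, above the strip (left view (120,155), right (665,140)). I lower it vertically, then shift it to the wall.

Emit:
servo_tool:
  plan:
    - [0,0,2.5,7.6,0,0,0]
    - [0,0,5.6,17.1,0,0,0]
    - [0,0,6.2,19,0,0,0]
    - [0,0,6.2,19,0,0,0]
    - [0,0,6.2,19,0,0,0]
    - [0,0,5.6,17.1,0,0,0]
    - [0,0,4,12.4,0,0,0]
    - [0,0,2.2,6.7,0,0,0]
    - [0,0,0.9,2.9,0,0,0]
    - [0,0,0,0,0,0,0]

```text
t: 25.6
ee_pos: [0.6154, 0.314, 0.1124]
tcp_rot: [-162.0, 0.0, 93.6]
ft_force: [-0.3, 0.9, -1.2]
grip_width: 0.0076
gripper_force: 30.0
```

Emit:
servo_tool:
  plan:
    - [0,0,3,-1,0,0,0]
    - [0,0,4,-1.3,0,0,0]
    - [0,0,4,-1.3,0,0,0]
    - [0,0,3,-1,0,0,0]
    - [0,0,3,-1,0,0,0]
    - [0,0,0,0,0,0,0]
    - [0,0,0,0,0,0,0]
    - [0,0,0,0,0,0,0]
    - [0,0,0,0,0,0,0]
    - [0,0,0,0,0,0,0]

```text
t: 26.43
ee_pos: [0.6333, 0.3152, 0.1127]
tcp_rot: [-162.0, -0.0, 93.6]
ft_force: [0.1, -0.1, -1.4]
grip_width: 0.0079
gripper_force: 30.0
```

```bash
python3 t.py '[.6405,.3142,.1047]'; python3 - <<'E'
from h import *
o=ctrl.observe();print(o['ft_force'])
for n in('side','scene'):
    s=snap(n,n+'5');P=cloud(s);hsv=cv2.cvtColor(s['frame'],cv2.COLOR_RGB2HSV)
    m=(cv2.inRange(hsv,(45,100,30),(75,255,255))>0)&(s['range_z']>0)
    Q=P[m];th=np.radians(3.65);c,sn=np.cos(th),np.sin(th);d=Q[:,:2]-[.536,.3075];L=np.c_[d@[c,sn],d@[-sn,c],Q[:,2]]
    L=L[(abs(L[:,0])<.2)&(abs(L[:,1])<.15)]
    f=np.polyfit(L[:,2],L[:,0],1); print(n,len(L),'tilt',np.degrees(np.arctan(f[0])),'x at z=.065',np.polyval(f,.065),np.percentile(L,[1,99],0).round(4).tolist())
E
```

```text
[0.63330309 0.31521574 0.11272494] [-1.61988612e+02 -1.91828464e-03  9.36149768e+01]
R [[-0.063, 0.949, -0.309], [0.998, 0.06, -0.019], [0.0, -0.309, -0.951]]
tool shift mm [-1.5  9.3  5.4]
[ 0.11418849 -0.06969608 -1.37400192]
side 2242 tilt 16.666557199909995 x at z=.065 0.07886353434269128 [[0.062, -0.0424, 0.0057], [0.1022, 0.0464, 0.1288]]
scene 519 tilt 20.608738652263213 x at z=.065 0.08338382145661198 [[0.0359, -0.0479, 0.0031], [0.1063, 0.1084, 0.1284]]
```

Emit:
servo_tool:
  plan:
    - [0,0,0.6,1.9,0,0,0]
    - [0,0,0.6,1.9,0,0,0]
    - [0,0,0.5,1.5,0,0,0]
    - [0,0,0.2,0.6,0,0,0]
    - [0,0,0.2,0.5,0,0,0]
    - [0,0,0.2,0.5,0,0,0]
    - [0,0,0,0,0,0,0]
    - [0,0,0,0,0,0,0]
    - [0,0,0,0,0,0,0]
    - [0,0,0,0,0,0,0]

```text
t: 27.37
ee_pos: [0.6336, 0.3152, 0.1056]
tcp_rot: [-162.0, -0.0, 93.6]
ft_force: [-0.8, 0.7, -1.6]
grip_width: 0.0075
gripper_force: 30.0
```

Emit:
servo_tool:
  plan:
    - [0,0,1.5,-0.5,0,0,0]
    - [0,0,1.5,-0.5,0,0,0]
    - [0,0,1.7,-0.5,0,0,0]
    - [0,0,0,0,0,0,0]
    - [0,0,0.1,0.4,0,0,0]
    - [0,0,0.1,0.4,0,0,0]
    - [0,0,0.1,0.4,0,0,0]
    - [0,0,0,0,0,0,0]
    - [0,0,0,0,0,0,0]
    - [0,0,0,0,0,0,0]

```text
t: 28.2
ee_pos: [0.6386, 0.3156, 0.1047]
tcp_rot: [-162.0, -0.0, 93.6]
ft_force: [0.6, -0.9, 2.9]
grip_width: 0.0076
gripper_force: 30.0
```

Emit:
servo_tool:
  plan:
    - [0,0,0.5,-0.2,0,0,0]
    - [0,0,0.5,-0.2,0,0,0]
    - [0,0,0.5,-0.2,0,0,0]
    - [0,0,0,0,0,0,0]
    - [0,0,0,0,0,0,0]
    - [0,0,0,0,0,0,0]
    - [0,0,0,0,0,0,0]
    - [0,0,0,0,0,0,0]
    - [0,0,0,0,0,0,0]
    - [0,0,0,0,0,0,0]

```text
t: 29.03
ee_pos: [0.6392, 0.3157, 0.1045]
tcp_rot: [-161.9, 0.0, 93.6]
ft_force: [-3.4, -0.2, 4.6]
grip_width: 0.0079
gripper_force: 30.0
```

```bash
python3 t.py '[.6405,.3142,.1047]'; python3 - <<'E'
from h import *
a=snap('side','s6')['frame'][200:460,80:340,::-1]; b=snap('scene','c6')['frame'][100:260,340:540,::-1]
cv2.imwrite('pics/z6.png',np.hstack([cv2.resize(a,(400,400)),cv2.resize(b,(400,400))]))
E
```

```text
[0.63919394 0.31565752 0.10452995] [-1.61900617e+02  6.69829198e-03  9.36284871e+01]
R [[-0.063, 0.949, -0.31], [0.998, 0.06, -0.02], [-0.0, -0.311, -0.951]]
tool shift mm [-1.5  1.1 -0.5]
```

View pics/z6.png

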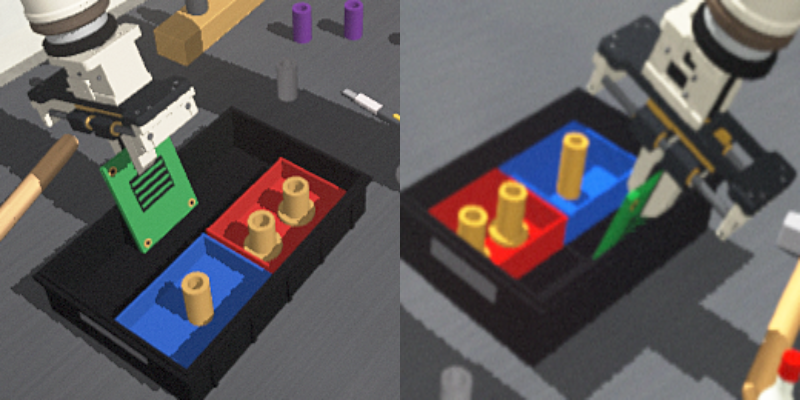

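Plate's lower edge is on the strip floor beside the bins, leaning to the far wall (left view (150,195)). A last 0.6 mm, then gentle release and retreat along the tool axis.

Emit:
servo_tool:
  plan:
    - [0,0,0.6,-0.3,0,0,0]
    - [0,0,0,0,0,0,0]
    - [9,0,0,0,0,0,0]
    - [11,0,0,0,0,0,0]
    - [14,0,0,0,0,0,0]
    - [18,0,0,0,0,0,0]
    - [24,0,0,0,0,0,0]
    - [24,0,0,0,0,0,0]
    - [24,0,0,0,0,0,0]
    - [24,0,0,0,0,0,0]

```text
t: 29.97
ee_pos: [0.6407, 0.3156, 0.1044]
tcp_rot: [-162.0, -0.0, 93.6]
ft_force: [0.1, 1.5, -0.6]
grip_width: 0.024
gripper_force: 0.0
```

Emit:
servo_tool:
  plan:
    - [24,0,0,0,0,0,0]
    - [24,0,0,-4,0,0,0]
    - [24,0,0,-8,0,0,0]
    - [24,0,0,-12,0,0,0]
    - [24,0,0,-20,0,0,0]
    - [24,0,0,-25,0,0,0]
    - [24,0,0,-25,0,0,0]
    - [24,0,0,-15,0,0,0]
    - [24,0,0,-8,0,0,0]
    - [24,0,0,0,0,0,0]

```text
t: 30.8
ee_pos: [0.6784, 0.3185, 0.2191]
tcp_rot: [-162.3, -0.1, 93.6]
ft_force: [0.3, 0.3, -0.7]
grip_width: 0.0239
gripper_force: 0.0
```

```bash
python3 - <<'E'
from h import *
o=ctrl.observe();print(o['ee_pos'],o['ft_force'])
im=[]
for n in('side','scene'):
    s=snap(n,n+'7');im.append(s['frame'][100:480,40:420,::-1] if n=='side' else s['frame'][60:340,180:520,::-1]);P=cloud(s);hsv=cv2.cvtColor(s['frame'],cv2.COLOR_RGB2HSV)
    m=(cv2.inRange(hsv,(45,100,30),(75,255,255))>0)&(s['range_z']>0)
    Q=P[m];th=np.radians(3.65);c,sn=np.cos(th),np.sin(th);d=Q[:,:2]-[.536,.3075];L=np.c_[d@[c,sn],d@[-sn,c],Q[:,2]]
    L=L[(abs(L[:,0])<.2)&(abs(L[:,1])<.08)]
    f=np.polyfit(L[:,2],L[:,0],1); print(n,len(L),'tilt',np.degrees(np.arctan(f[0])),'x at z=.065',np.polyval(f,.065),np.percentile(L,[1,99],0).round(4).tolist())
cv2.imwrite('pics/z7.png',np.hstack([cv2.resize(i,(400,380)) for i in im]))
E
```

```text
[0.67844378 0.3184937  0.21910045] [ 0.29037028  0.27042071 -0.66211007]
side 2718 tilt 18.82279420416282 x at z=.065 0.08835828494462125 [[0.0678, -0.0422, 0.0059], [0.1118, 0.0466, 0.1207]]
scene 484 tilt 24.84092521698357 x at z=.065 0.09052747742578202 [[0.0359, -0.0466, 0.0047], [0.1144, 0.0494, 0.1193]]
```

View pics/z7.png

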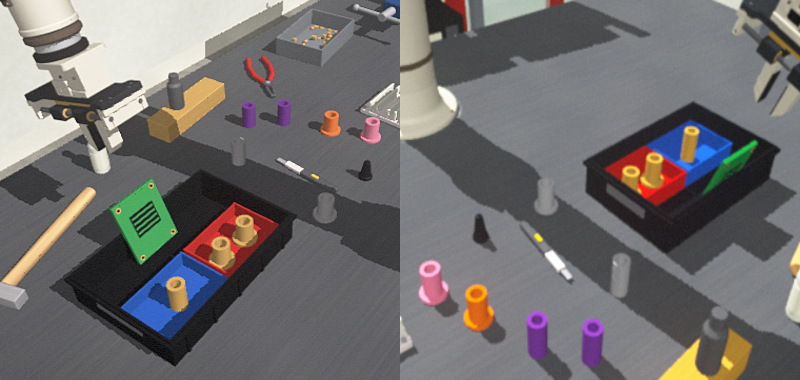

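The cover leans at about 19° on the far wall (left view (145,220)), and all three brass parts stand upright. The look-alikes are untouched and the robot is clear.

```bash
python3 - <<'E'
from workcell import ctrl
print(ctrl.job_done())
E
```

```text
the job is handed in; nothing more can be done
None
```

The kit is made up and handed in at about 31 s: both brass bushes stand in the red bin, the brass sleeve in the blue bin, and the green cover leans at about 19° against the far wall, with the look-alikes left where they were.

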